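Fasten the scooter battery cover

ROBOT

A 6-joint arm with a two-finger parallel gripper is mounted at the origin on the work surface. World frame = base frame: x ahead of the robot, y to its left, z up, the work surface at z = 0. Lengths are in mm, angles in rad, forces in N, time in s.
With the tool pointing down it reaches from about 275 to 825 mm from the base axis. Payload 5.2 kg.
Tool frame: the origin (TCP) lies at the very end of the fingers, on their centre line; the grasp point (between the pads) lies 19 mm behind it; z points along the fingers, y is the line along which they close (so a half turn about z gives the same grasp; the last joint's range is limited). The gripper opens to 93 mm and grips with 3 to 60 N. Pads are 15 mm wide; open, the fingers measure 128 mm over their backs; the gripper's body (75 mm by 188 mm) begins 65 mm behind the grasp point.
Start: joints at [0.96, 0.259, 1.535, -0, 1.348, -0.203], TCP at [218.104, 504.911, 218.653] pointing down, gripper open.
Joint ranges: [-3.14, 3.14], [-0.91, 2.08], [0.19, 2.58], [-1.22, 4.36], [0.22, 2.71], [-3.12, 3.12]. Speed limits (rad/s): [2.57, 2.57, 3.14, 3.14, 3.14, 3.14].

INTERFACE

Orientations are given as [roll, pitch, yaw] about the fixed x, y, z axes, in that order (R = Rz(yaw) Ry(pitch) Rx(roll)).
In Python, from bench import robot gives the robot as it stands. The module is installed in compiled form; this text tells all that it offers. Calls block until the motion is done:
- robot.move_ptp(position, orientation): joint-space move of the TCP to a pose.
- robot.move_linear(position, ori=None, speed=150, f_stop=None): straight line of the TCP; ori=None keeps the orientation; speed is the mean speed in mm/s. With f_stop (N) it stops when the force on the tool has changed by that much, and returns True; else False.
- robot.move_j(angles): joint-space move.
- robot.move_gripper(opening): opening from 0.0 (shut) to 1.0 (fully open); the grip force is fixed at half the most; returns when the fingers have stopped.
- robot.sleep(seconds).
- robot.inverse_kinematics(position, orientation): joint angles nearest the present ones, or None.
- robot.get_image(name): name is "scene" or "top" or "wrist"; returns a dict with "img" (384x512x3 uint8, blue, green, red), "fovy" (degrees; the focal length in pixels is half the picture's height over the tangent of half this angle, whatever the lens; pixels are square), "cx", "cy" (the principal point, pixels), "k1" (the pictures are not rectified: a ray, as slopes to the right and down, at radius r is drawn at 1 + k1 r^2 times it, then the intrinsics apply), "eye" and "orientation" of the camera in the world. Camera axes: x right, y down, z forward; pixel columns grow to the right and rows downward; lengths in mm; the calibration is good to about 2 mm. A picture is of the moment at which its call begins. There is no depth.
A pose or a line that the arm cannot do raises robot.MotionError and nothing moves.
- robot.hand_in(): hands the job in; it is judged then, once.
Readings, each from a call of its own:
- robot.current_t(): time.
- robot.current_qpos(): joint angles.
- robot.current_joint_vel(): joint speeds.
- robot.current_joint_efforts(): joint torques, N m.
- robot.current_tcp_pos(): TCP position.
- robot.current_eef_rot(): TCP orientation.
- robot.current_contact_force(): force on the tool from outside, world axes, zero at the start.
- robot.current_ft_torque(): the same for the moment, N m.
- robot.current_gripper_width(): opening from 0.0 (shut) to 1.0 (fully open).
- robot.current_finger_force(): force on a finger pad.
Only numpy, scipy, OpenCV 4.12 (cv2) and the standard library are available. Lean on these libraries where they do the work, as an engineer would, in place of code of your own. Each camera call takes 0.05 s, during which the arm holds its last target. There are 200 camera calls.

TASK

Fasten the scooter's battery cover with its push-in pins: press the red pin down fully home, then the yellow one, then the white one, each with a gentle push and in that order. Leave the blue pin standing as it is, do not pull any pin up, and leave the tools and other loose things where they are.

Things in the scene. Friction and masses are not known exactly. Their poses are not given: they have to be found in the camera images.
- cover: Scooter battery box with its black plastic cover, 230 mm (its x) by 290 mm (its y), fixed to the bench. Origin at the centre of its underside on the bench; its z is up. The cover's flat top face is 60 mm above the origin. Four push-in fastener pins, one near each corner of the top (about 55 mm from the centre along x and 85 mm along y); which colour stands at which corner changes.
- pin_red_top (a point): Centre of the top face of the red pin (to be pressed home): a round flat red head, 24 mm across, 6 mm thick, on a black springy washer 19 mm across, 6 mm thick, on an upright red stem. 23 mm above the cover's face at joint value 0, 12 mm when fully home (washer on the cover). The head sinks about 1 mm per 4 N into the washer while pressed, at most 5 mm, and comes back. z is up.
- pin_red (a joint): How far the red pin's stem is pushed straight down (without the washer's springing), m: starts at 0 to 0.002, fully home (hard stop) at 0.011; negative when pulled up out of the cover. It slides with a steady friction of about 4 N (slightly more when moved fast), has no spring, and stays where it is left.
- pin_yellow_top (a point): Centre of the top face of the yellow pin (to be pressed home): a round flat yellow head, 24 mm across, 6 mm thick, on a black springy washer 19 mm across, 6 mm thick, on an upright yellow stem. 23 mm above the cover's face at joint value 0, 12 mm when fully home (washer on the cover). The head sinks about 1 mm per 4 N into the washer while pressed, at most 5 mm, and comes back. z is up.
- pin_yellow (a joint): How far the yellow pin's stem is pushed straight down (without the washer's springing), m: starts at 0 to 0.002, fully home (hard stop) at 0.011; negative when pulled up out of the cover. It slides with a steady friction of about 4 N (slightly more when moved fast), has no spring, and stays where it is left.
- pin_white_top (a point): Centre of the top face of the white pin (to be pressed home): a round flat white head, 24 mm across, 6 mm thick, on a black springy washer 19 mm across, 6 mm thick, on an upright white stem. 23 mm above the cover's face at joint value 0, 12 mm when fully home (washer on the cover). The head sinks about 1 mm per 4 N into the washer while pressed, at most 5 mm, and comes back. z is up.
- pin_white (a joint): How far the white pin's stem is pushed straight down (without the washer's springing), m: starts at 0 to 0.002, fully home (hard stop) at 0.011; negative when pulled up out of the cover. It slides with a steady friction of about 4 N (slightly more when moved fast), has no spring, and stays where it is left.
- pin_blue_top (a point): Centre of the top face of the blue pin (to be left raised): a round flat blue head, 24 mm across, 6 mm thick, on a black springy washer 19 mm across, 6 mm thick, on an upright blue stem. 23 mm above the cover's face at joint value 0, 12 mm when fully home (washer on the cover). The head sinks about 1 mm per 4 N into the washer while pressed, at most 5 mm, and comes back. z is up.
- pin_blue (a joint): How far the blue pin's stem is pushed straight down (without the washer's springing), m: starts at 0 to 0.002, fully home (hard stop) at 0.011; negative when pulled up out of the cover. It slides with a steady friction of about 4 N (slightly more when moved fast), has no spring, and stays where it is left.
- socket: Loose steel socket standing upright on the cover between the pins, 28 mm across, 40 mm high. Origin at the centre of its underside. Leave alone.
- tape: Loose orange roll of tape lying flat on the cover between the pins, 52 mm across, 19 mm high. Origin at the centre of its underside. Leave alone.
- jar: Loose amber jar with black cap on the bench to the left, 68 mm across, 90 mm high. Origin at the centre of its underside. Leave alone.
- spray: Loose blue can with red cap on the bench, far left, 58 mm across, 170 mm high. Origin at the centre of its underside. Leave alone.
- screwdriver: Loose screwdriver, 200 mm long, 26 mm thick red handle towards -x, lying on the bench to the right, along its x. Origin at the middle of its underside. Leave alone.
- wrench: Loose steel wrench, 180 mm long, 8 mm thick, lying on the bench to the left, along its x. Origin at the middle of its underside. Leave alone.
- paper_roll: Loose white paper roll standing on the bench to the right, 120 mm across, 110 mm high. Origin at the centre of its underside. Leave alone.

How it is judged (in metres and radians):
On the way, in this order (a step that is already met when the one before it is completed fails the run):
1. the red pin is pressed home while yellow and white still stand (value of joint pin_red above 0.0075 m and value of joint each of pin_yellow, pin_white below 0.005 m), for 0.1 s.
2. then the yellow pin is home too, while white still stands (value of joint each of pin_red, pin_yellow above 0.0075 m and value of joint pin_white below 0.005 m), for 0.1 s.
3. then the white pin is home too (value of joint each of pin_red, pin_yellow, pin_white above 0.0075 m), for 0.1 s.
At the end, for the whole second after the job is handed in: The red, yellow and white pins are within 3.5 mm of fully home (joint above 0.0075), the blue pin stands raised (joint between -0.004 and 0.005), and every loose thing is within 15 mm of where it started (all of step 3 and value of joint pin_blue between -0.004 and 0.005 m and distance of each of socket, tape, jar, spray, screwdriver, wrench, paper_roll from where it was at the start of the episode below 0.015 m); the robot touches nothing.
It fails at once if a pin or the cover is pressed with more than 25 N: not gentle (contact force between the fingers and pin_red above 25 N or contact force between the fingers and pin_yellow above 25 N or contact force between the fingers and pin_white above 25 N or contact force between the fingers and pin_blue above 25 N or contact force between the fingers and cover above 25 N).
It fails at once if a pin is pulled up by more than 4 mm (value of joint any of pin_red, pin_yellow, pin_white, pin_blue below -0.004 m).
It fails at once if the blue pin is pushed in (joint above 0.005) (value of joint pin_blue above 0.005 m).
It fails at once if a loose thing is moved or lifted by more than 15 mm (distance of any of socket, tape, jar, spray, screwdriver, wrench, paper_roll from where it was at the start of the episode above 0.015 m).
It also fails if it takes over 38 s, if anything falls off the work surface, if the arm or the gripper's body presses on something with over 40 N, if the wrist force passes 120 N, or if a joint passes its speed limit or range.

## Working session

There is one attempt and no reset: what is moved stays moved. The work goes in short steps, each a Python script; the robot and the scene stay as the last script left them, time stands still between calls to the robot, and variables do not carry over. Pictures are saved under pics/ and viewed, at most 10 in all, crops included, and the job is handed in when it is done.

```bash
mkdir -p pics; cat > h.py <<'E'
import numpy as np, cv2
from bench import robot
from scipy.spatial.transform import Rotation as R
def cam(d):
    h,w=d["img"].shape[:2]; f=h/2/np.tan(np.radians(d["fovy"])/2)
    return f
def ray(d,u,v):
    f=cam(d); s=np.array([(u-d["cx"])/f,(v-d["cy"])/f]); p=s.copy()
    for _ in range(30): p=s/(1+d["k1"]*(p@p))
    return R.from_euler('xyz',d["orientation"]).apply([p[0],p[1],1])
def onplane(d,u,v,z):
    r=ray(d,u,v); e=np.array(d["eye"]); return e+r*(z-e[2])/r[2]
E
python3 - <<'E'
from h import *
import pickle
D={}
for n in("top","scene"):
    d=robot.get_image(n); D[n]=d; cv2.imwrite(f"pics/{n}0.png",cv2.resize(d["img"],(800,600),interpolation=cv2.INTER_CUBIC))
    print(n,{k:v for k,v in d.items() if k!="img"})
pickle.dump(D,open("d0.pkl","wb")); print(robot.current_t(),robot.current_eef_rot())
E
```

```text
top {'fovy': 55.39284693427459, 'cx': 253.60352391059735, 'cy': 188.2248988245874, 'k1': -0.03279040302604148, 'eye': array([ 333.49888882,    4.38274245, 1114.5939732 ]), 'orientation': array([-2.94054978,  0.00597613, -1.58521538])}
scene {'fovy': 47.59778876355492, 'cx': 259.01559785547266, 'cy': 192.45023568342017, 'k1': 0.05767417468816533, 'eye': array([1108.09485206, -540.37155725,  893.34716933]), 'orientation': array([-2.37414759e+00,  3.27836063e-04,  8.05908475e-01])}
0.1 [-3.14001844e+00 -3.27540709e-04  2.73379206e+00]
```

View pics/top0.png

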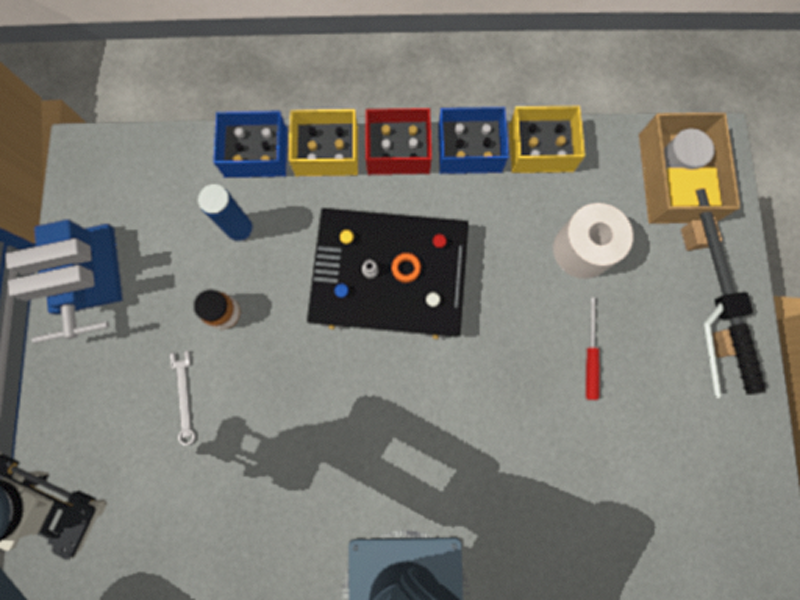

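View pics/scene0.png

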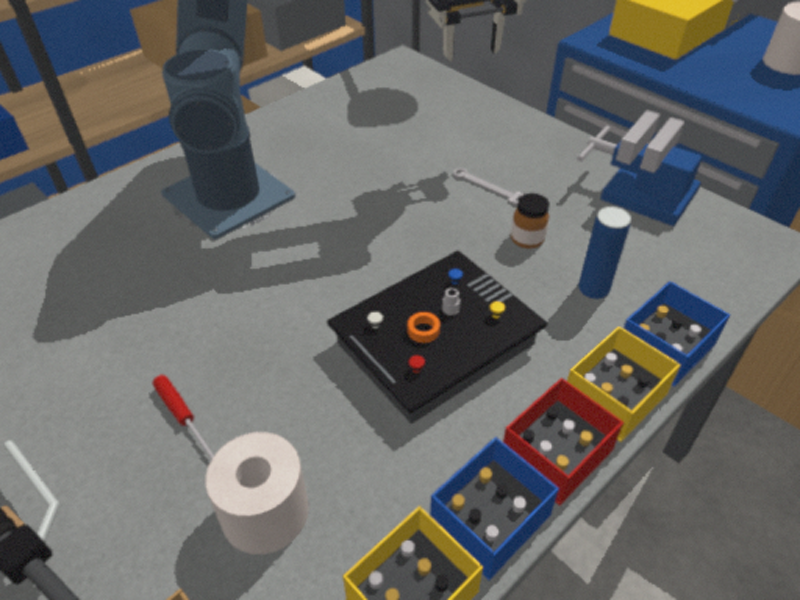

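The top view shows yellow (346,237), red (440,241), blue (341,291) and white (433,299), with the socket at (370,268) and the tape at (406,267). In the scene view, red is at (417,362), yellow (497,308), white (375,318) and blue (455,274). I'll triangulate the pins from colour centroids near these pixels.

```bash
python3 - <<'E'
from h import *
import pickle
D=pickle.load(open("d0.pkl","rb"))
P={"red":((440,241),(417,362)),"yellow":((346,237),(497,308)),"white":((433,299),(375,318)),"blue":((341,291),(455,274))}
def cen(d,u,v):
    u,v=u/1.5625,v/1.5625; r=8; x0,y0=int(u)-r,int(v)-r
    c=d["img"][y0:y0+2*r+1,x0:x0+2*r+1].max(2).astype(float)
    m=(c>100).astype(np.uint8); n,l,s,ce=cv2.connectedComponentsWithStats(m)
    k=1+s[1:,4].argmax(); return ce[k]+[x0,y0],s[k,4]
out={}
for k,(a,b) in P.items():
    (p,n1),(q,n2)=cen(D["top"],*a),cen(D["scene"],*b)
    r1,r2=ray(D["top"],*p),ray(D["scene"],*q); e1,e2=D["top"]["eye"],D["scene"]["eye"]
    t=np.linalg.lstsq(np.c_[r1,-r2],e2-e1,rcond=None)[0]
    A,B=e1+t[0]*r1,e2+t[1]*r2
    out[k]=onplane(D["top"],*p,82)
    print(k,p.round(1),n1,q.round(1),n2,((A+B)/2).round(1),"gap",np.linalg.norm(A-B).round(1),out[k].round(1),onplane(D["scene"],*q,81).round(1))
for a,b in(("red","yellow"),("white","blue"),("red","white"),("yellow","blue")): print(a,b,np.linalg.norm(out[a]-out[b]))
E
```

```text
red [280.8 153.6] 59 [266.3 231. ] 70 [646.9 -74.   81.1] gap 0.0 [646.7 -73.9  82. ] [646.9 -73.9  81. ]
yellow [221.1 151. ] 68 [318.6 195.1] 81 [657.2 102.3  84.5] gap 1.9 [657.3 101.8  82. ] [655.6 106.   81. ]
white [276.6 191.2] 69 [239.7 202.7] 63 [534.5 -58.4  80.9] gap 0.2 [534.2 -58.4  82. ] [534.6 -58.4  81. ]
blue [217.9 185.5] 58 [291.1 174.7] 47 [554.1 110.9  80.6] gap 0.4 [553.7 110.6  82. ] [554.4 110.8  81. ]
red yellow 175.9975452952179
white blue 170.11712452930254
red white 113.56299912000163
yellow blue 104.0362820026413
```

Both views agree to about 2 mm, which is plenty for 24 mm heads. I'll move over to red with the fingers shut and press with a force stop.

```bash
cat >> h.py <<'E'
Y=[np.pi,0,np.pi/2+1.2]
def press(x,y):
    robot.move_linear([x,y,92],speed=120)
    F0=np.array(robot.current_contact_force())
    hit=robot.move_linear([x,y,67.5],speed=12,f_stop=12)
    z=robot.current_tcp_pos()[2]; F=np.array(robot.current_contact_force())-F0
    robot.move_linear([x,y,130],speed=80)
    print("press",hit,"z",round(z,2),"dF",F.round(1),"t",robot.current_t())
E
python3 - <<'E'
from h import *
robot.move_gripper(0.0)
robot.move_linear([218,505,250])
robot.move_ptp([647,-74,130],Y)
print(robot.current_t(),robot.current_tcp_pos())
d=robot.get_image("wrist"); cv2.imwrite("pics/w1.png",cv2.resize(d["img"],(800,600)))
press(646.8,-74)
d=robot.get_image("wrist"); cv2.imwrite("pics/w2.png",cv2.resize(d["img"],(800,600)))
E
```

```text
4.4917 [647.10353016 -72.85063784 130.30198826]
press True z 69.87 dF [-1.8  1.7  8.2] t 7.7417
```

View pics/w2.png

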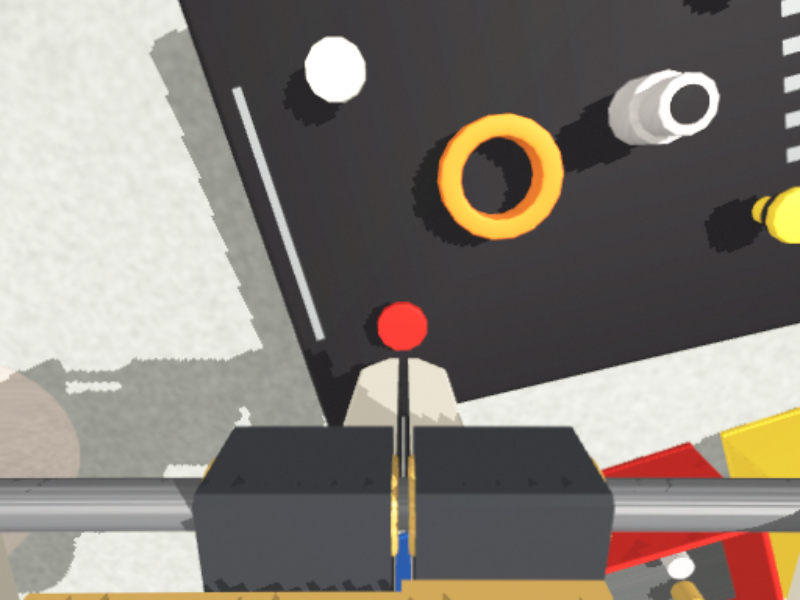

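The wrist view shows the red head at (402,326) low on the cover, with white at (335,69) and yellow at (785,215) still standing. Contact ended at z ≈ 70, which matches a head at 72 with its washer compressed, so red is home. I'll check yellow and white with the wrist camera on the way to each.

```bash
python3 - <<'E'
from h import *
d=robot.get_image("wrist")
print("red",onplane(d,402/1.5625,326/1.5625,72).round(1),"white",onplane(d,335/1.5625,69/1.5625,82).round(1),"yellow~",onplane(d,795/1.5625,214/1.5625,82).round(1))
robot.move_ptp([657,103,130],Y)
d=robot.get_image("wrist"); cv2.imwrite("pics/w3.png",cv2.resize(d["img"],(800,600)))
h=cv2.cvtColor(d["img"],cv2.COLOR_BGR2HSV); m=cv2.inRange(h,(22,120,120),(35,255,255))
n,l,s,ce=cv2.connectedComponentsWithStats(m)
for k in range(1,n):
    if s[k,4]>100: print(s[k],ce[k]*1.5625,onplane(d,*ce[k],82).round(1))
E
```

```text
red [645.2 -74.   72. ] white [534.  -58.4  82. ] yellow~ [655.1  98.4  82. ]
[ 43 157  71  64 928] [117.59496228 286.59078664] [590.5  -6.2  82. ]
[240 197  33  34 881] [400.15252554 333.64606981] [655.9 101.1  82. ]
[379 282  54  24 818] [633.22127139 462.78461186] [760.2 182.9  82. ]
[ 389  340   79   44 1551] [684.01333817 557.89007092] [825.9 193.7  82. ]
[398 356  17  13 171] [634.49378655 565.55190058] [821.6 168.5  82. ]
```

View pics/w3.png

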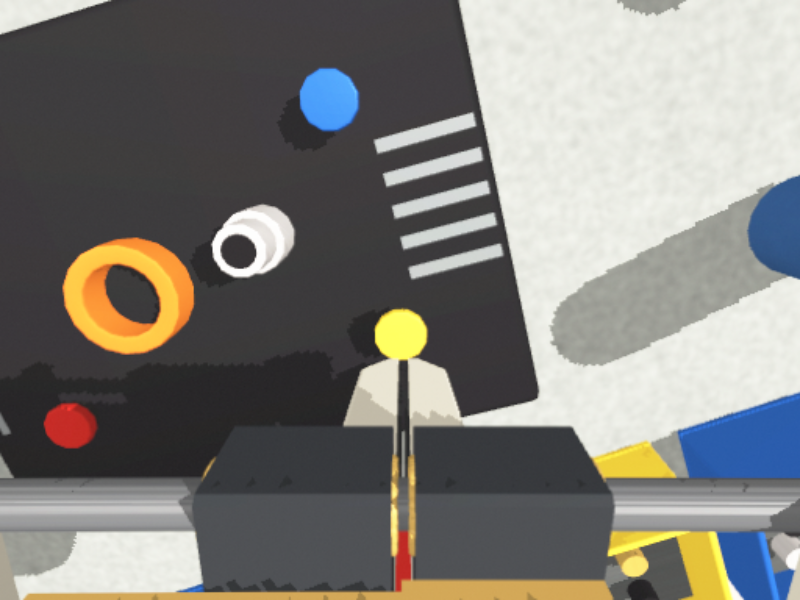

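The yellow head is at (400,334), right under the fingertips, and the spray can is well clear. I'll press yellow, then white if yellow seats.

```bash
sed -i 's/^    print("press"/    ok=hit and z<71\n&/' h.py; echo '    return ok' >> h.py
python3 - <<'E'
from h import *
if press(656.4,101.5):
    robot.move_ptp([534.3,-58.4,130],Y); press(534.3,-58.4)
robot.move_linear([534.3,-58.4,200])
for n in("wrist","scene"):
    d=robot.get_image(n); i=d["img"] if n=="wrist" else d["img"][150:260,200:350]
    cv2.imwrite(f"pics/{n}4.png",cv2.resize(i,(800,600 if n=="wrist" else 587),interpolation=cv2.INTER_CUBIC))
E
```

```text
press True z 69.9 dF [-2.9  0.2  9.4] t 11.8417
press True z 69.61 dF [-3.5  0.1 10.7] t 15.8167
```

View pics/wrist4.png

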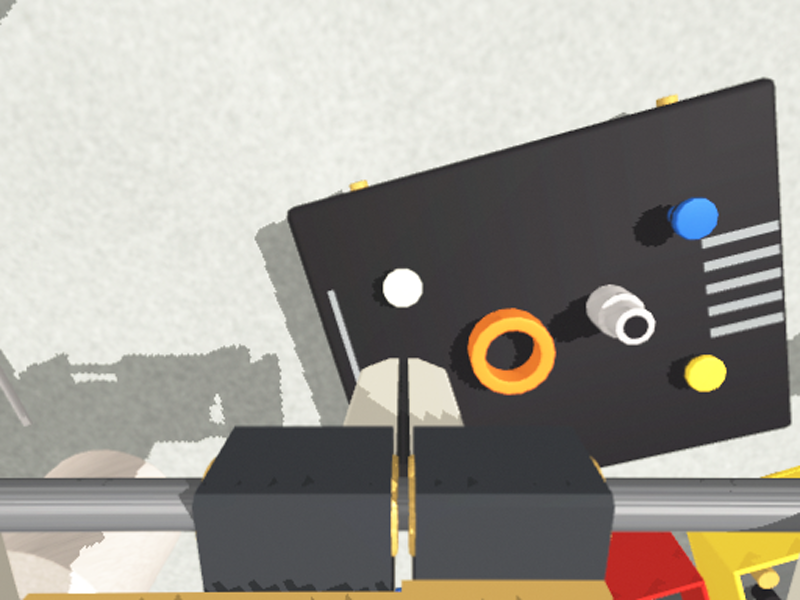

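View pics/scene4.png

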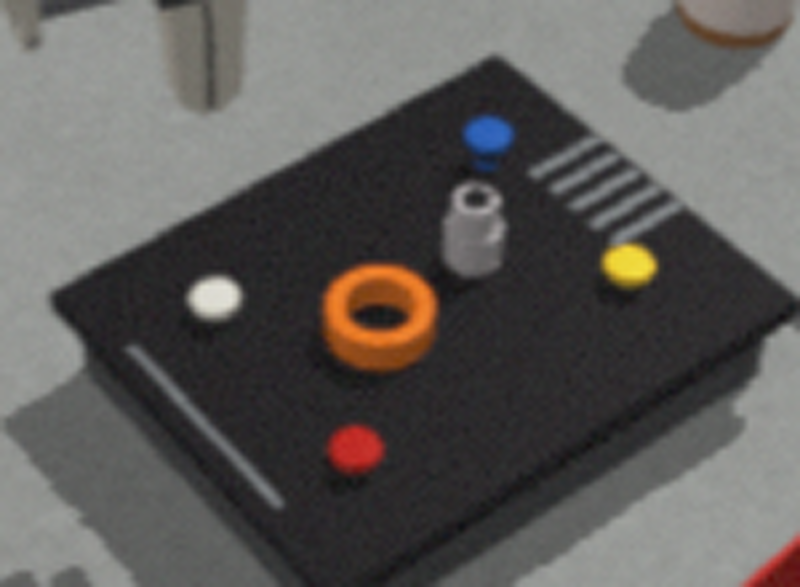

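The scene crop shows red (356,449), yellow (629,265) and white (214,298) seated with no stem visible. Blue (489,135) still stands with its stem showing, and the socket and tape haven't moved. The arm is clear.

```bash
python3 -c "
from bench import robot
print(robot.hand_in(),robot.current_t())"
```

```text
the job is handed in; nothing more can be done
the job is handed in; nothing more can be done
```

The job is handed in: I pressed the red, yellow and white pins home in that order, each push stopping at a 12 N force limit. Final pictures show blue still standing and the socket and tape in place; no verdict came back.

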